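# Bottom the temperature probe in the fermenter's thermometer pocket

## Task

Take the blue dust cap off the steel fermenter's thermometer pocket and set it down on the plate. Then draw the temperature probe from its dock and lower it upright into the pocket, pushing on while its green collar rides up the stem, until you feel the spring tip on the bottom and have pushed it in by about 3 mm, without ramming it. Let go and leave the probe standing in the pocket with its collar down at the mouth, marking the depth, and leave the breakfast things where they are.

Things in the scene. Friction and masses are not known exactly. Their poses are not given: they have to be found in the camera images.
- fermenter: fixed steel fermenting pail, 160 mm across (rim clips 91 mm from the middle), lid 93 mm above the table, tap low on the robot's side. Origin on the table under its middle, z up. The thermometer pocket stands in the middle of the lid. An airlock, 29 mm wide, top 135 mm above the table, stands 58 mm from the middle along the fermenter's own +x: open fingers along its y, or only part way
- pocket_mouth (a point): centre of the pocket's open mouth, 114 mm above the table. The pocket is an upright steel tube closed below: bore 11.5 mm, flared to 18 mm over the top 7 mm, rim 26 mm outside. Its depth cannot be seen and differs each time: 58 to 92 mm below the mouth
- cap_center (a point): centre (half-way up) of the blue dust cap, a loose plain cup 38 mm across, 32 mm high, 30 g, turned over the mouth. It rests on the mouth by its inner ceiling, 17 mm above its lower edge, and lifts straight off after 17 mm; on the mouth its lower edge hangs 4 mm above the lid
- probe_head (a point): centre of the probe's black round head, 27 mm across, 36 mm high: the place to grip it. Loose probe, 0.15 kg in all, standing upright in its dock; z is the probe's axis, pointing up. Below the head a straight steel stem of 8 mm diameter ends in a brass spring tip, 134 mm below the head's centre
- probe_tip (a point): lowest point of the brass spring tip (rounded), on the probe's axis. The tip slides up into the stem by at most 6 mm against a spring of 2.5 N per mm; free, it is 134 mm below the head's centre
- collar_under (a point): centre of the underside of the green collar, 32 mm across, 12 mm high, that slides on the stem and stays where it is pushed; moving it takes about 3 N. At the start its underside is 48 mm above the free tip; it can move up to 55 mm from there. It cannot enter the mouth: it lands on it and rides up the stem as the probe sinks, so it marks the depth
- dock_top (a point): centre of the top face of the fixed round wooden dock, 68 mm across, 58 mm high. The probe hangs in its bore of 12.6 mm, its collar resting on this face, its tip 10 mm above the table; it pulls straight up
- plate: loose white side plate, 190 mm across. Origin under its centre on the table; its flat middle, 120 mm across, is 9 mm above the table, its rim 22 mm
- mug: dotted mug, 82 mm across, 91 mm high, a bystander: leave it alone; origin under its middle
- jam_jar: jam jar, 66 mm across, 100 mm high, a bystander: leave it alone; origin under its middle
- orange: orange, 70 mm across, 58 mm high, a bystander: leave it alone; origin at its underside
There are look-alikes about, which are no part of the job. What is meant by the part that bears cap_center is not black, and is the smaller of those in its own colour.

How it is judged:
By the outcome, as a careful person would: the job done as asked, in the order asked, and still so for the second after the job is handed in, with the robot touching nothing.
It also fails if it takes over 56 s, if anything falls off the work surface, if the arm or the gripper's body presses on something with over 40 N, if the wrist force passes 120 N, or if a joint passes its speed limit or range.

## Robot

A 6-joint arm with a two-finger parallel gripper is mounted at the origin on the work surface; the furniture and walls round the work are solid. World frame = base frame: x ahead of the robot, y to its left, z up, the work surface at z = 0. Lengths are in m, angles in rad, forces in N, time in s.
With the tool pointing down it reaches from about 0.25 to 0.725 m from the base axis. Payload 9.7 kg.
Tool frame: the origin (TCP) lies between the finger pads; the fingertips stand 17 mm ahead of it and the grasp point (between the pads) lies 2 mm behind it (env.finger_overhang is the distance from the TCP to the fingertips, in m); z points along the fingers, y is the line along which they close (so a half turn about z gives the same grasp; the last joint's range is limited). The gripper opens to 85 mm and grips with 20 to 120 N. Pads are 22 mm wide; open, the fingers measure 114 mm over their backs; the gripper's body (76 mm by 85 mm) begins 54 mm behind the grasp point. The pads swing forward as they close: fully open they stand 13 mm farther back than shut.
Start: joints at [1.147, 0.087, 0.176, 1.66, 0, 1.571], TCP at [0.226, 0.501, 0.248] pointing down, gripper open.
Joint ranges: [-3.13, 3.13], [-0.85, 1.81], [-1.15, 1.24], [-2.2, 2.28], [-1.44, 1.52], [-3.14, 3.14]. Speed limits (rad/s): [2.22, 2.22, 2.57, 3.14, 3.14, 3.14].

## Interface

Orientations are given as a 3x3 rotation matrix whose columns are the frame's x, y, z axes.
In Python, from rig import observe, capture, camera_model, job, env gives the robot as it stands.
- The arm moves only by the shell command python3 -m creep 'ROWS' [OPENING] [FORCE]. ROWS is JSON, a list of rows, each a list of 4 numbers: the shift along the tool's x, y, z normalised to -1 to 1, where 1 is 0.1 m, then the turn about the tool's z normalised to -1 to 1, where 1 is pi rad. A call has 1 to 8 rows; each row shifts and turns the commanded pose from where the row before left it, along the tool's axes as they then stand; what a row does not reach is not made up. A row lasts 1/12 s, in which the tool goes at most 41.7 mm and 7.16 degrees, less where a joint would pass 70% of its speed; a pose out of reach is approached as far as the arm can. A call with a number of a shift or a turn outside -1 to 1 is refused whole. A call with a gripper value outside its range is refused whole. OPENING is the opening, from -1 (shut) to 1 (fully open), set as the call begins (- or left out, the last holds). The fingers move at their own pace and stop on an object; FORCE is the grip in N (left out, the last holds). Time passes only in rows, so rows that do not move let the fingers close. It gives the time, the measured TCP pose, the force, the opening and the grip force at its end, in the units of the state.
- observe(): the state, without advancing time (a new reading comes with each control period).
- capture(name): name is "scene" or "top" or "wrist"; returns (picture, depth): 400x640x3 uint8, red, green, blue; 400x640 float32, m along the optical axis (not along the pixel's ray), 0 where there is no reading.
- camera_model(name): a dict with "K" (3x3 intrinsics, pixels), "origin" and "attitude" of the camera in the world. Camera axes: x right, y down, z forward; pixel columns grow to the right and rows downward; lengths in m; the calibration is good to about 2 mm. A picture is of the moment at which its call begins: read the wrist's pose just before it. camera_model takes no time and is no camera call; for the wrist camera it gives the pose at the moment of the call.
- job.hand_in(): hands the job in; it is judged then, once.
The state is a dict: "t": time; "qpos": joint angles; "joint_vel": joint speeds; "joint_torque": joint torques, N m; "tool_pos": TCP position; "tcp_rot": TCP orientation; "ft_force": force on the tool from outside, world axes, zero at the start; "ft_torque": the same for the moment, N m; "width": finger opening in m; "grip_force": force on a finger pad.
Only numpy, scipy, OpenCV 4.12 (cv2) and the standard library are available. Lean on these libraries where they do the work, as an engineer would, in place of code of your own. Each camera call takes 0.05 s, during which the arm holds its last target. There are 200 camera calls.

## Working session

There is one attempt and no reset: what is moved stays moved. The work goes in short steps, Python scripts to look and compute and a shell command to move; the robot and the scene stay as the last step left them, time stands still between calls to the robot, and variables do not carry over. Pictures are saved under pics/ and viewed, at most 10 in all, crops included, and the job is handed in when it is done.

```bash
mkdir -p pics; ls; cat > h.py <<'E'
import numpy as np,cv2,pickle
from rig import observe,capture,camera_model
def snap(name,fn):
    cm=camera_model(name); p,d=capture(name); cv2.imwrite('pics/'+fn+'.png',p[:,:,::-1]); pickle.dump((cm,p,d),open(fn+'.pkl','wb')); return cm,p,d
def world(cm,u,v,z):
    K=np.array(cm['K']);r=np.linalg.solve(K,np.stack([u,v,np.ones_like(u)]).astype(float))*z
    return (np.array(cm['attitude'])@r).T+np.array(cm['origin'])
def cloud(cm,d):
    v,u=np.mgrid[:d.shape[0],:d.shape[1]]
    return world(cm,u.ravel(),v.ravel(),d.ravel()).reshape(d.shape+(3,))
E
python3 - <<'E'
from h import *
for n in('scene','top'):
    cm,p,d=snap(n,n+'0'); print(cm)
o=observe();print(o['tcp_rot'],o['tool_pos'])
E
```

```text
pics
{'K': array([[460.07080842,   0.        , 320.23617884],
       [  0.        , 460.07080842, 202.77272697],
       [  0.        ,   0.        ,   1.        ]]), 'origin': array([ 0.0310925 , -0.67887144,  0.64080493]), 'attitude': array([[ 0.82439792, -0.28299531,  0.4901854 ],
       [-0.56562071, -0.44404212,  0.69490992],
       [ 0.02100672, -0.85014131, -0.52613541]])}
{'K': array([[381.76330223,   0.        , 328.8962559 ],
       [  0.        , 381.76330223, 201.48217925],
       [  0.        ,   0.        ,   1.        ]]), 'origin': array([0.48856005, 0.02469054, 1.00496093]), 'attitude': array([[ 0.01030452, -0.99915813,  0.03970946],
       [-0.99990481, -0.01066033, -0.00875914],
       [ 0.00917508, -0.03961542, -0.99917288]])}
[[-9.11530952e-01  4.11231189e-01 -4.81901573e-04]
 [ 4.11231471e-01  9.11530306e-01 -1.08600004e-03]
 [-7.32919766e-06 -1.18809574e-03 -9.99999294e-01]] [0.22610156 0.50117808 0.24764987]
```

View pics/top0.png

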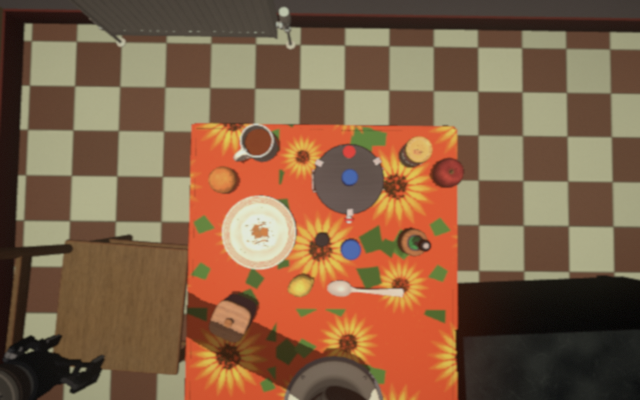

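View pics/scene0.png

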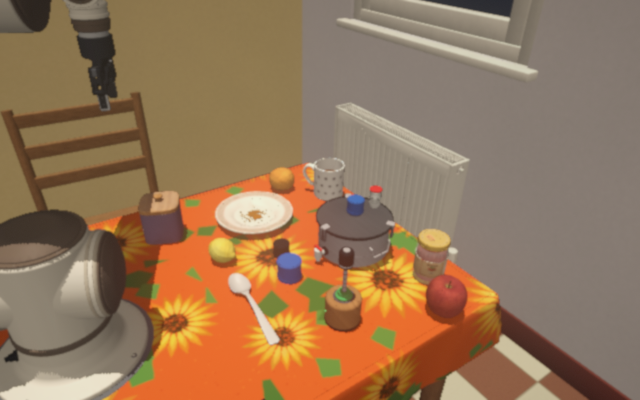

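The top view shows the capped fermenter at (348,178), airlock at (349,151), dock and probe at (413–424,242), plate at (259,232), and a look-alike blue cap on the table at (351,249). There is also a black one at (321,240). In the scene view the cap is at (355,205) and the probe head at (346,257).

```bash
python3 - <<'E'
from h import *
def fit(P):
    (x,y),r=cv2.minEnclosingCircle(P[:,:2].astype(np.float32));return np.round([x,y,r],4)
for n in('top0','scene0'):
    cm,p,d=pickle.load(open(n+'.pkl','rb'));W=cloud(cm,d);hsv=cv2.cvtColor(p,cv2.COLOR_RGB2HSV)
    print(n)
    blue=((hsv[...,0]>105)&(hsv[...,0]<130)&(hsv[...,1]>120)&(d>0)).astype(np.uint8)
    k,l,s,c=cv2.connectedComponentsWithStats(blue)
    for i in range(1,k):
        if s[i,4]>60:
            P=W[l==i];zt=np.percentile(P[:,2],95);T=P[P[:,2]>zt-.006];print('blue',c[i],s[i,4],'ztop',zt,fit(T),T.mean(0))
    X,Y,Z=W[...,0],W[...,1],W[...,2]
    ok=(d>0)&(X>.2)&(X<.8)&(abs(Y)<.42)
    for nm,lo,hi,box in [('lid',.088,.098,(.45,.75,-.15,.12)),('airlock',.118,.14,(.58,.75,-.1,.1)),('dock',.053,.062,(.3,.5,-.35,-.1)),('head',.13,.2,(.3,.5,-.35,-.1)),('plate',.004,.026,(.28,.55,.08,.35)),('mug',.06,.1,(.5,.8,.12,.4)),('orange',.03,.07,(.45,.65,.23,.4)),('jam',.08,.11,(.5,.75,-.35,-.12)),('coll',.06,.075,(.3,.5,-.35,-.1))]:
        m=ok&(Z>lo)&(Z<hi)&(X>box[0])&(X<box[1])&(Y>box[2])&(Y<box[3])
        P=W[m]
        if len(P)>5: print(nm,len(P),fit(P),'mean',P.mean(0).round(4),'zmax',P[:,2].max().round(4))
cm,p,d=pickle.load(open('top0.pkl','rb'))
a=cv2.resize(p[110:300,190:470,::-1],None,fx=2.8,fy=2.8,interpolation=cv2.INTER_CUBIC);cv2.imwrite('pics/topcrop.png',a)
E
```

```text
top0
blue [349.39520958 176.83832335] 167 ztop 0.1320639167899091 [ 0.5805 -0.03    0.0175] [ 0.580324   -0.02943953  0.12995201]
blue [350.24686192 249.14644351] 239 ztop 0.04766481073414939 [ 0.4081 -0.0391  0.0224] [ 0.40781992 -0.03839532  0.04519777]
lid 401 [ 0.5815 -0.0293  0.089 ] mean [ 0.5793 -0.0288  0.0894] zmax 0.094
airlock 240 [ 0.6148 -0.0284  0.039 ] mean [ 0.6147 -0.0272  0.1323] zmax 0.1385
dock 352 [ 0.4276 -0.1955  0.0337] mean [ 0.429  -0.1885  0.0585] zmax 0.062
head 151 [ 0.4277 -0.1951  0.0137] mean [ 0.4281 -0.1926  0.1572] zmax 0.166
plate 4430 [0.4123 0.2091 0.1766] mean [0.4438 0.199  0.0165] zmax 0.026
mug 449 [0.6384 0.2307 0.0887] mean [0.6637 0.206  0.0805] zmax 0.0961
orange 633 [0.5973 0.2712 0.0591] mean [0.5821 0.2825 0.05  ] zmax 0.0693
jam 586 [ 0.6521 -0.1953  0.0325] mean [ 0.6513 -0.1939  0.0995] zmax 0.1053
coll 183 [ 0.4274 -0.194   0.0316] mean [ 0.4282 -0.1914  0.0644] zmax 0.0742
scene0
blue [355.70192308 199.40384615] 104 ztop 0.13207047175427067 [ 0.5794 -0.0333  0.0168] [ 0.57823829 -0.03450616  0.13062263]
lid 449 [ 0.5812 -0.0304  0.0895] mean [ 0.5747 -0.04    0.0901] zmax 0.098
airlock 225 [ 0.616  -0.0338  0.0399] mean [ 0.6194 -0.0326  0.1308] zmax 0.1389
dock 593 [ 0.4265 -0.1974  0.035 ] mean [ 0.4222 -0.204   0.0589] zmax 0.062
head 319 [ 0.427  -0.198   0.0139] mean [ 0.4233 -0.2028  0.152 ] zmax 0.1659
plate 2675 [0.417  0.2074 0.1797] mean [0.4452 0.1994 0.0177] zmax 0.026
mug 704 [0.633  0.2276 0.092 ] mean [0.6646 0.195  0.0777] zmax 0.0959
orange 427 [0.5994 0.2679 0.0603] mean [0.58   0.2697 0.0473] zmax 0.069
jam 707 [ 0.6518 -0.1979  0.0327] mean [ 0.646  -0.2031  0.0971] zmax 0.1044
coll 359 [ 0.4269 -0.1978  0.0316] mean [ 0.4252 -0.2004  0.0644] zmax 0.075
```

View pics/topcrop.png

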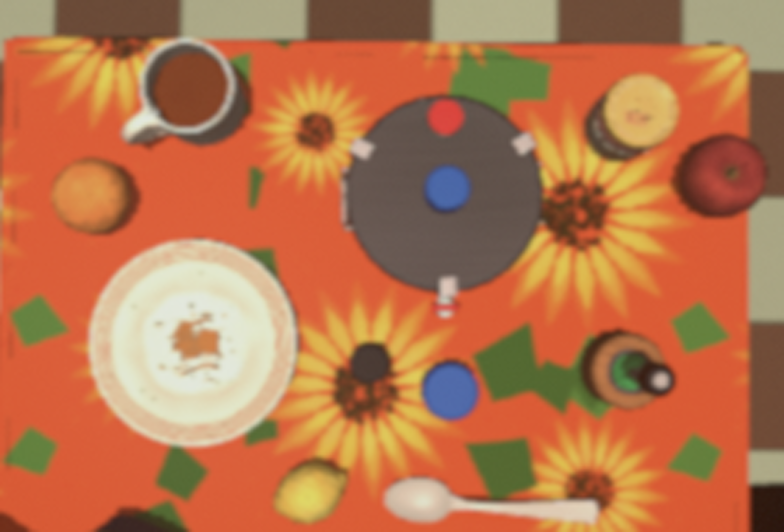

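Measurements hold up: cap (0.5805, -0.030) with its top at about 0.13 and radius ~18 mm, the look-alike being bigger at r 22 mm. The probe head is at (0.4275, -0.196), and the plate is at about (0.447, 0.196). I'll turn first and check the sign of the last joint.

```bash
cat > go.py <<'E'
# print shift to target in tool units (0.1 m)
import sys,numpy as np
from rig import observe
o=observe();R=np.array(o['tcp_rot']);t=np.array([float(a) for a in sys.argv[1:4]])
print('t',round(o['t'],2),'pos',np.round(o['tool_pos'],4),'q',np.round(o['qpos'],2),'F',np.round(o['ft_force'],1),'w',round(o['width'],4),'grip',round(o['grip_force'],1))
print('xang',np.degrees(np.arctan2(R[1,0],R[0,0])).round(2),'tilt',np.round(R[:2,2],4),'units',np.round(R.T@(t-np.array(o['tool_pos']))/.1,3))
E
python3 -m creep '[[0,0,0,-0.0337],[0,0,0,-0.0337],[0,0,0,-0.0337],[0,0,0,-0.0337],[0,0,0,0]]'; python3 go.py 0.53 -0.03 0.25
```

```text
t: 0.52
tool_pos: [0.2261, 0.5012, 0.2479]
tcp_rot: [[-1.0, -0.004, -0.0], [-0.004, 1.0, -0.001], [0.0, -0.001, -1.0]]
ft_force: [0.4, -0.1, -0.4]
width: 0.0853
grip_force: 0.0
t 0.52 pos [0.2261 0.5012 0.2479] q [1.15 0.09 0.18 1.66 0.   1.14] F [ 0.4 -0.1 -0.4] w 0.0853 grip 0.0
xang -179.75 tilt [-0.0003 -0.0007] units [-3.015 -5.326 -0.018]
```

```bash
python3 -m creep '[[-0.19,-0.333,0,0],[-0.19,-0.333,0,0],[-0.19,-0.333,0,0],[-0.19,-0.333,0,0],[-0.19,-0.333,0,0],[-0.19,-0.333,0,0],[-0.19,-0.333,0,0],[-0.19,-0.333,0,0]]' 0.4 30 >/dev/null;  python3 -m creep '[[-0.19,-0.333,0,0],[-0.19,-0.333,0,0],[-0.19,-0.333,0,0],[-0.19,-0.333,0,0],[-0.19,-0.333,0,0],[-0.19,-0.333,0,0],[-0.19,-0.333,0,0],[0,0,0,0]]' >/dev/null
python3 - <<'E'
from h import *
cm,p,d=snap('wrist','w1');print(cm['origin'],cm['attitude'])
E
python3 go.py 0.5805 -0.03 0.25
```

```text
[ 0.44672664 -0.00184895  0.37138535] [[ 0.00830546  0.96579276  0.25918211]
 [ 0.99996431 -0.00761954 -0.00365098]
 [-0.00155124  0.25920318 -0.96582157]]
t 1.9 pos [ 0.5118 -0.0009  0.2473] q [-0.   -0.    0.08  1.66 -0.    0.01] F [-0.6 -0.1  0.2] w 0.06 grip 0.0
xang 179.53 tilt [-0.0016 -0.0003] units [-0.689 -0.285 -0.028]
```

View pics/w1.png

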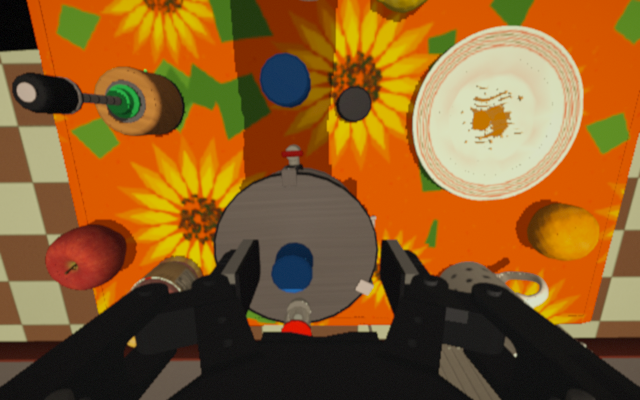

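The wrist view shows the cap at (292,265) below the open fingers, the lid around (296,245), airlock at (298,315), dock at (135,100), probe head at (45,92) and plate at (498,112).

```bash
cat > meas.py <<'E'
from h import *
import sys
from scipy.optimize import least_squares
def ransac(P,r0=None):
    c=P[:,:2].mean(0)
    f=lambda q:np.hypot(P[:,0]-q[0],P[:,1]-q[1])-q[2]
    return least_squares(f,[*c,r0 or .03],loss='soft_l1',f_scale=.001).x.round(4)
cm,p,d=pickle.load(open(sys.argv[1]+'.pkl','rb'));W=cloud(cm,d)
Z=W[...,2]
def comp(lo,hi,xy,rad):
    m=(d>0)&(Z>lo)&(Z<hi)&(np.hypot(W[...,0]-xy[0],W[...,1]-xy[1])<rad)
    P=W[m]
    if len(P)<8:return None
    (x,y),r=cv2.minEnclosingCircle(P[:,:2].astype(np.float32))
    h=cv2.convexHull(P[:,:2].astype(np.float32))[:,0]
    return len(P),'enc',np.round([x,y,r],4),'hullfit',ransac(h),'z',P[:,2].min().round(3),np.median(P[:,2]).round(4),P[:,2].max().round(3)
for nm,a in dict(captop=(.122,.134,(.58,-.03),.03),lid=(.088,.097,(.58,-.03),.083),dock=(.054,.061,(.427,-.196),.037),headtop=(.157,.168,(.427,-.196),.03),head=(.128,.157,(.427,-.196),.03),coll=(.063,.074,(.427,-.196),.03),platerim=(.016,.026,(.447,.196),.105)).items(): print(nm,comp(*a))
E
for f in w1 top0 scene0; do echo $f; python3 meas.py $f; done
```

```text
w1
captop (1256, 'enc', array([ 0.5804, -0.0287,  0.0193]), 'hullfit', array([ 0.5803, -0.0287,  0.0188]), 'z', np.float64(0.122), np.float64(0.1274), np.float64(0.13))
lid (136, 'enc', array([ 0.5689, -0.011 ,  0.0745]), 'hullfit', array([ 0.5663, -0.0065,  0.0724]), 'z', np.float64(0.088), np.float64(0.0917), np.float64(0.097))
dock (2554, 'enc', array([ 0.4279, -0.1953,  0.0336]), 'hullfit', array([ 0.427 , -0.1952,  0.0325]), 'z', np.float64(0.054), np.float64(0.0565), np.float64(0.061))
headtop (1150, 'enc', array([ 0.4272, -0.1946,  0.0127]), 'hullfit', array([ 0.4271, -0.1945,  0.0124]), 'z', np.float64(0.157), np.float64(0.1599), np.float64(0.163))
head (1263, 'enc', array([ 0.4272, -0.1947,  0.014 ]), 'hullfit', array([ 0.4272, -0.1947,  0.0137]), 'z', np.float64(0.128), np.float64(0.1451), np.float64(0.157))
coll (495, 'enc', array([ 0.4274, -0.1944,  0.014 ]), 'hullfit', array([ 0.427 , -0.1946,  0.0127]), 'z', np.float64(0.063), np.float64(0.0684), np.float64(0.074))
platerim (12926, 'enc', array([0.4463, 0.197 , 0.0954]), 'hullfit', array([0.4467, 0.1967, 0.0945]), 'z', 
[... 1667 characters left out ...]
4), np.float64(0.0592), np.float64(0.061))
headtop (136, 'enc', array([ 0.4274, -0.198 ,  0.0132]), 'hullfit', array([ 0.4271, -0.1983,  0.0126]), 'z', np.float64(0.157), np.float64(0.1624), np.float64(0.166))
head (184, 'enc', array([ 0.427 , -0.198 ,  0.0139]), 'hullfit', array([ 0.4273, -0.198 ,  0.0135]), 'z', np.float64(0.129), np.float64(0.1446), np.float64(0.157))
coll (162, 'enc', array([ 0.4275, -0.1978,  0.0157]), 'hullfit', array([ 0.4274, -0.1982,  0.0151]), 'z', np.float64(0.063), np.float64(0.0691), np.float64(0.074))
platerim (1598, 'enc', array([0.4488, 0.1951, 0.0967]), 'hullfit', array([0.4483, 0.1953, 0.0948]), 'z', np.float64(0.016), np.float64(0.0224), np.float64(0.026))
```

```bash
python3 -m creep '[[-0.23,-0.093,0,0],[-0.23,-0.093,0,0],[-0.23,-0.093,0,0],[0,0,0.3,0],[0,0,0.3,0],[0,0,0,0]]' >/dev/null; python3 go.py 0.5804 -0.0287 0.119
```

```text
t 2.4 pos [ 0.5778 -0.0252  0.182 ] q [-0.04  0.15  0.12  1.55  0.   -0.04] F [-1.6 -0.5 -0.3] w 0.0598 grip 0.0
xang 179.87 tilt [-0.0091  0.0006] units [-0.032 -0.035  0.629]
```

```bash
python3 -m creep '[[-0.025,-0.035,0.15,0],[0,0,0.16,0],[0,0,0.16,0],[0,0,0.14,0],[0,0,0,0],[0,0,0,0]]' >/dev/null; python3 go.py 0.5804 -0.0287 0.119
```

```text
t 2.9 pos [ 0.5822 -0.029   0.1283] q [-0.05  0.15  0.02  1.44  0.   -0.05] F [-0.2  0.4 -0.3] w 0.0599 grip 0.0
xang 179.96 tilt [-0.0003  0.0001] units [0.018 0.003 0.093]
```

```bash
python3 -m creep '[[0.015,0,0.045,0],[0,0,0.045,0],[0,0,0,0],[0,0,0,0]]' >/dev/null; python3 go.py 0.5804 -0.0287 0.119;  python3 -m creep '[[0,0,0,0],[0,0,0,0],[0,0,0,0],[0,0,0,0],[0,0,0,0],[0,0,0,0]]' -0.6 30; python3 go.py 0.5804 -0.0287 0.119
```

```text
t 3.23 pos [ 0.581  -0.0296  0.1186] q [-0.05  0.15 -0.    1.42 -0.   -0.05] F [ 0.1 -0.1 -0.7] w 0.0597 grip 0.0
xang 179.97 tilt [ 0.0002 -0.    ] units [ 0.006  0.009 -0.004]
t: 3.73
tool_pos: [0.5812, -0.0297, 0.1188]
tcp_rot: [[-1.0, 0.0, 0.001], [0.0, 1.0, 0.0], [-0.001, 0.0, -1.0]]
ft_force: [-0.5, 1.0, 5.2]
width: 0.037
grip_force: 30.3
t 3.73 pos [ 0.5812 -0.0297  0.1188] q [-0.05  0.15 -0.    1.42  0.   -0.05] F [-0.5  1.   5.2] w 0.037 grip 30.3
xang 179.98 tilt [0.0007 0.    ] units [ 0.008  0.01  -0.002]
```

```bash
python3 -m creep '[[0,0,-0.08,0],[0,0,-0.12,0],[0,0,-0.2,0],[0,0,-0.25,0],[0,0,-0.2,0],[0,0,0,0]]' >/dev/null; python3 go.py 0.447 0.1965 0.2
```

```text
t 4.23 pos [ 0.5823 -0.0298  0.2088] q [-0.05  0.15  0.17  1.58 -0.   -0.05] F [0.8 0.5 2. ] w 0.0372 grip 30.2
xang 179.98 tilt [ 0.0065 -0.0004] units [1.355 2.262 0.078]
```

```bash
python3 -m creep '[[0.19,0.32,0,0],[0.19,0.32,0,0],[0.19,0.32,0,0],[0.19,0.32,0,0],[0.19,0.32,0,0],[0.19,0.32,0,0],[0.19,0.32,0,0],[0,0,0,0]]' >/dev/null; 
python3 - <<'E'
from h import *
cm,p,d=snap('wrist','w2')
E
python3 go.py 0.447 0.1965 0.031
```

```text
t 4.95 pos [0.4466 0.1967 0.2038] q [ 0.41 -0.07 -0.07  1.57  0.    0.41] F [-0.5 -0.3 -0.2] w 0.0372 grip 30.3
xang -179.76 tilt [0.0003 0.0004] units [-0.003 -0.002  1.728]
```

View pics/w2.png

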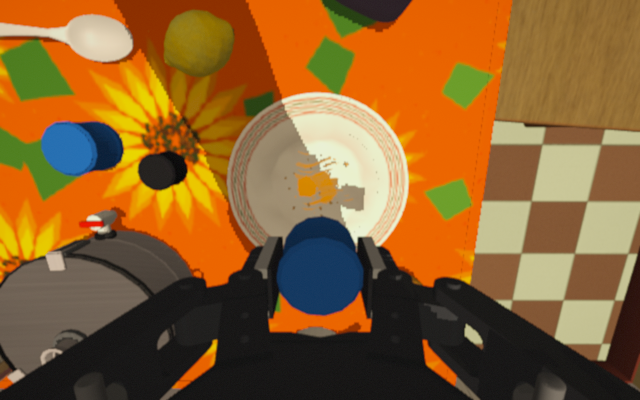

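The cap is held square between the pads at (320,265), the plate lies below, and the fermenter's mouth is now open at about (60,350).

```bash
python3 -m creep '[[0,0,0.25,0],[0,0,0.3,0],[0,0,0.3,0],[0,0,0.3,0],[0,0,0.25,0],[0,0,0.15,0],[0,0,0.1,0],[0,0,0,0]]' >/dev/null;python3 -m creep '[[0,0,0,0]]' >/dev/null; python3 go.py 0.447 0.1965 0.031
```

```text
t 5.7 pos [0.4485 0.194  0.0387] q [ 0.41 -0.04 -0.36  1.25 -0.    0.41] F [ 0.1 -0.4  0. ] w 0.037 grip 30.3
xang 179.94 tilt [-0.     -0.0001] units [0.015 0.025 0.077]
```

```bash
python3 -m creep '[[0,0,0.03,0],[0,0,0.03,0],[0,0,0,0],[0,0,0,0]]' >/dev/null; python3 go.py 0.447 0.1965 0.031; python3 -m creep '[[0,0,0.012,0],[0,0,0.012,0],[0,0,0,0]]' >/dev/null; python3 go.py 0.447 0.1965 0.031
```

```text
t 6.03 pos [0.4483 0.1945 0.0327] q [ 0.41 -0.03 -0.36  1.24 -0.    0.41] F [ 0.1  0.2 -0.9] w 0.0375 grip 30.3
xang 179.99 tilt [0.0006 0.0002] units [0.013 0.02  0.017]
t 6.28 pos [0.4483 0.1945 0.0305] q [ 0.41 -0.03 -0.37  1.23 -0.    0.41] F [-0.3 -0.8  4.3] w 0.0372 grip 30.6
xang 179.99 tilt [0.0008 0.0003] units [ 0.013  0.02  -0.005]
```

```bash
python3 -m creep '[[0,0,0,0],[0,0,0,0],[0,0,0,0],[0,0,0,0]]' 0.4; python3 -m creep '[[0,0,-0.1,0],[0,0,-0.25,0],[0,0,-0.35,0],[0,0,-0.35,0],[0,0,-0.35,0],[0,0,-0.35,0],[0,0,-0.3,0],[0,0,0,0]]' >/dev/null; python3 go.py 0.51 -0.005 0.24
```

```text
t: 6.62
tool_pos: [0.448, 0.1943, 0.0297]
tcp_rot: [[-1.0, 0.0, -0.0], [0.0, 1.0, -0.0], [0.0, -0.0, -1.0]]
ft_force: [0.3, 0.5, 0.2]
width: 0.0596
grip_force: 0.0
t 7.28 pos [0.4494 0.1949 0.2421] q [ 0.41 -0.07  0.01  1.64 -0.    0.41] F [ 0.2 -0.2 -0.6] w 0.0598 grip 0.0
xang 179.98 tilt [0.0082 0.0036] units [-0.607 -1.999  0.018]
```

```bash
python3 -m creep '[[-0.1,-0.333,0,0],[-0.1,-0.333,0,0],[-0.1,-0.333,0,0],[-0.1,-0.333,0,0],[-0.1,-0.333,0,0],[-0.1,-0.333,0,0],[0,0,0,0],[0,0,0,0]]' >/dev/null
python3 - <<'E'
from h import *
cm,p,d=snap('wrist','w3')
W=cloud(cm,d)
m=(abs(W[...,0]-.58)<.05)&(abs(W[...,1]+.029)<.05)&(W[...,2]>.105)&(W[...,2]<.12)
P=W[m];v,u=np.nonzero(m);print(len(P),u.min(),u.max(),v.min(),v.max(),cv2.minEnclosingCircle(P[:,:2].astype(np.float32)))
cu,cv_=int(u.mean()),int(v.mean())
cv2.imwrite('pics/w3c.png',np.hstack([cv2.resize(p[max(0,cv_-50):cv_+50,cu-50:cu+50,::-1],(400,400)),cv2.resize(p[:200,400:,::-1],(400,400))]));print(cu,cv_)
E
python3 go.py 0.427 -0.195 0.24; python3 meas.py w3
```

```text
608 282 310 264 328 ((0.5995959043502808, -0.026428857818245888), 0.031997114419937134)
296 289
t 8.0 pos [ 0.5079 -0.0059  0.235 ] q [-0.01 -0.02  0.04  1.63  0.   -0.01] F [-0.4  0.6  0.6] w 0.0598 grip 0.0
xang 179.89 tilt [-0.0003  0.0003] units [ 0.805 -1.893 -0.05 ]
captop None
lid (559, 'enc', array([ 0.5671, -0.0096,  0.075 ]), 'hullfit', array([0.5587, 0.0058, 0.0709]), 'z', np.float64(0.088), np.float64(0.0957), np.float64(0.097))
dock (2736, 'enc', array([ 0.4272, -0.1947,  0.0335]), 'hullfit', array([ 0.427 , -0.1952,  0.0325]), 'z', np.float64(0.054), np.float64(0.0565), np.float64(0.061))
headtop (1286, 'enc', array([ 0.4268, -0.195 ,  0.0131]), 'hullfit', array([ 0.4269, -0.195 ,  0.0126]), 'z', np.float64(0.157), np.float64(0.1598), np.float64(0.163))
head (1442, 'enc', array([ 0.4271, -0.1948,  0.0142]), 'hullfit', array([ 0.427 , -0.1946,  0.0136]), 'z', np.float64(0.128), np.float64(0.1453), np.float64(0.157))
coll (533, 'enc', array([ 0.4272, -0.1942,  0.0133]), 'hullfit', array([ 0.4273, -0.1943,  0.0124]), 'z', np.float64(0.063), np.float64(0.0684), np.float64(0.074))
platerim (13806, 'enc', array([0.4466, 0.1967, 0.0951]), 'hullfit', array([0.4468, 0.1966, 0.0944]), 'z', np.float64(0.016), np.float64(0.0189), np.float64(0.026))
```

View pics/w3c.png

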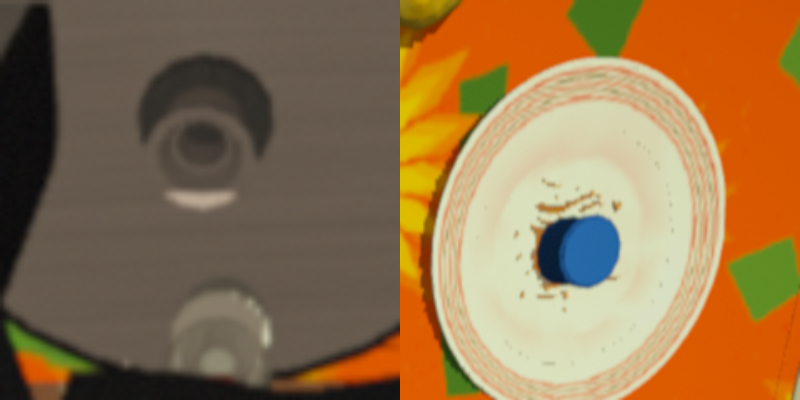

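The left crop shows the open mouth at about pixel (296,276), unobstructed. The right crop shows the cap standing on the plate's flat middle.

```bash
python3 - <<'E'
from h import *
cm,p,d=pickle.load(open('w3.pkl','rb'));W=cloud(cm,d)
m=(np.hypot(W[...,0]-.581,W[...,1]+.029)<.02)&(W[...,2]>.111)&(W[...,2]<.118)
P=W[m];print(len(P),np.median(P[:,2]),cv2.minEnclosingCircle(P[:,:2].astype(np.float32)))
m=(np.hypot(W[...,0]-.64,W[...,1]+.029)<.03)&(W[...,2]>.118)&(W[...,2]<.14);P=W[m];print('air',cv2.minEnclosingCircle(P[:,:2].astype(np.float32)))
A=np.array(cm['attitude']);o=np.array(cm['origin'])
for u,v in[(296.2,276.5),(296.3,274.7)]:
    r=A@np.linalg.solve(np.array(cm['K']),[u,v,1]);print(o+r*(.114-o[2])/r[2])
E
```

```text
284 0.11226008821640991 ((0.5805298089981079, -0.028695225715637207), 0.013030672445893288)
air ((0.6339771151542664, -0.024820689111948013), 0.012238667346537113)
[ 0.57836568 -0.02790295  0.114     ]
[ 0.57656282 -0.02777076  0.114     ]
```

```bash
python3 -m creep '[[0.16,-0.37,0,0],[0.16,-0.37,0,0],[0.16,-0.37,0,0],[0.16,-0.37,0,0],[0.16,-0.37,0,0],[0,-0.04,0,0],[0,0,0,0],[0,0,0,0]]' >/dev/null; python3 go.py 0.427 -0.195 0.144
```

```text
t 8.67 pos [ 0.4282 -0.1935  0.2351] q [-0.42 -0.11 -0.04  1.64  0.   -0.42] F [-0.5  0.7 -1. ] w 0.0598 grip 0.0
xang 179.99 tilt [0.0004 0.0003] units [ 0.012 -0.015  0.911]
```

```bash
python3 -m creep '[[0.012,-0.015,0.15,0],[0,0,0.25,0],[0,0,0.25,0],[0,0,0.2,0],[0,0,0.05,0],[0,0,0,0],[0,0,0,0]]' >/dev/null; python3 go.py 0.427 -0.195 0.144
```

```text
t 9.25 pos [ 0.4274 -0.195   0.1459] q [-0.43 -0.12 -0.23  1.46  0.   -0.43] F [ 0.1 -0.1  0.9] w 0.0598 grip 0.0
xang -179.91 tilt [ 0.0006 -0.0002] units [ 0.004 -0.     0.019]
```

```bash
python3 -m creep '[[0.004,0,0.015,0],[0,0,0,0],[0,0,0,0],[0,0,0,0],[0,0,0,0],[0,0,0,0],[0,0,0,0],[0,0,0,0]]' -0.9 60; python3 go.py 0.427 -0.195 0.144
```

```text
t: 9.92
tool_pos: [0.4265, -0.1961, 0.1436]
tcp_rot: [[-1.0, 0.0, 0.001], [0.0, 1.0, -0.0], [-0.001, -0.0, -1.0]]
ft_force: [1.1, -0.1, 2.2]
width: 0.0255
grip_force: 58.7
t 9.92 pos [ 0.4265 -0.1961  0.1436] q [-0.43 -0.12 -0.23  1.46 -0.   -0.43] F [ 1.1 -0.1  2.2] w 0.0255 grip 58.7
xang 179.97 tilt [ 0.0006 -0.0003] units [-0.005  0.011 -0.004]
```

```bash
python3 -m creep '[[0,0,-0.08,0],[0,0,-0.15,0],[0,0,-0.25,0],[0,0,-0.3,0],[0,0,-0.3,0],[0,0,-0.25,0],[0,0,0,0],[0,0,0,0]]' >/dev/null; python3 go.py 0.5805 -0.0287 0.277
```

```text
t 10.58 pos [ 0.4266 -0.1961  0.2775] q [-0.43 -0.09  0.05  1.72 -0.   -0.43] F [-0.6  0.5 -2.1] w 0.0251 grip 59.1
xang 179.98 tilt [ 0.0014 -0.0007] units [-1.538  1.674  0.006]
```

```bash
python3 -m creep '[[-0.15,0.17,0,0],[-0.25,0.27,0,0],[-0.28,0.3,0,0],[-0.28,0.3,0,0],[-0.28,0.3,0,0],[-0.2,0.22,0,0],[-0.1,0.11,0,0],[0,0,0,0]]' >/dev/null;  python3 -m creep '[[0,0,0,0],[0,0,0,0],[0,0,0,0]]' >/dev/null; python3 go.py 0.5805 -0.0287 0.277
python3 - <<'E'
from h import *
cm,p,d=snap('wrist','w4')
cs,ps,ds=snap('scene','s4')
# projected mouth
def proj(cm,X):
    c=np.array(cm['attitude']).T@(np.array(X)-cm['origin']);q=np.array(cm['K'])@c;return q[:2]/q[2]
for z in(.27,.19,.143,.114):print(z,proj(cm,[.5805,-.0287,z]),proj(cs,[.5805,-.0287,z]))
u,v=proj(cs,[.58,-.029,.16]).astype(int)
a=cv2.resize(p[:,:,::-1],(640,400))[120:400,170:470]
b=ps[v-70:v+70,u-75:u+75,::-1]
print(u-75,v-70)
cv2.imwrite('pics/c4.png',np.hstack([cv2.resize(a,(390,364)),cv2.resize(b,(390,364),interpolation=cv2.INTER_CUBIC)]))
E
```

```text
t 11.5 pos [ 0.5797 -0.0298  0.2762] q [-0.05  0.18  0.33  1.72 -0.   -0.05] F [ 0.7  0.3 -2. ] w 0.0253 grip 59.2
xang 179.92 tilt [-0.0006 -0.0002] units [-0.008  0.011 -0.008]
0.27 [320.99014394 265.94279789] [359.09727147 138.02313397]
0.19 [320.52623015 214.84696565] [356.58360606 173.51843565]
0.143 [320.3793155  198.66566947] [355.20720773 192.95446462]
0.114 [320.31129035 191.17332613] [354.39195779 204.46655465]
280 116
```

View pics/c4.png

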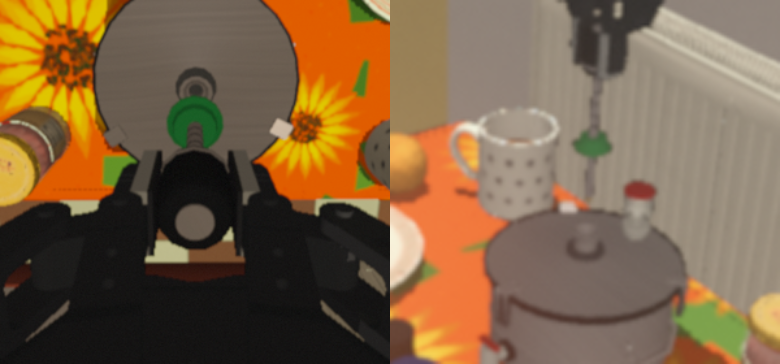

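The probe hangs upright in the gripper, with its collar at crop (195,120) directly in line with the mouth at (196,88). I'll measure the axis at the collar and head.

```bash
python3 - <<'E'
from h import *
for n in('w4','s4'):
    cm,p,d=pickle.load(open(n+'.pkl','rb'));W=cloud(cm,d);hsv=cv2.cvtColor(p,cv2.COLOR_RGB2HSV)
    near=(np.hypot(W[...,0]-.58,W[...,1]+.03)<.03)&(d>0)
    g=near&(hsv[...,0]>45)&(hsv[...,0]<85)&(hsv[...,1]>80)&(W[...,2]>.17)
    P=W[g];print(n,'collar',len(P),P[:,2].min(),P[:,2].max(),cv2.minEnclosingCircle(P[:,:2].astype(np.float32)))
    s=near&(W[...,2]>.135)&(W[...,2]<.255)&~g;P=W[s]
    for lo in np.arange(.135,.255,.015):
        Q=P[(P[:,2]>=lo)&(P[:,2]<lo+.015)]
        if len(Q)>3:print(round(lo,3),len(Q),Q.mean(0).round(4))
cm,p,d=pickle.load(open('w4.pkl','rb'));W=cloud(cm,d)
m=(np.hypot(W[...,0]-.58,W[...,1]+.03)<.02)&(W[...,2]>.285)&(W[...,2]<.3)
P=W[m];print('head',len(P),P[:,2].max(),cv2.minEnclosingCircle(P[:,:2].astype(np.float32)))
E
```

```text
w4 collar 1220 0.19040134339682904 0.2895197206564399 ((0.5778716802597046, -0.03482051193714142), 0.021339159458875656)
0.18 18 [ 0.5681 -0.0293  0.1911]
0.195 32 [ 0.5761 -0.0293  0.2061]
0.21 87 [ 0.5763 -0.0295  0.2176]
0.225 75 [ 0.5762 -0.0293  0.2304]
s4 collar 80 0.1945675971556387 0.20592606441026468 ((0.5782322287559509, -0.03387023136019707), 0.013552594929933548)
0.135 4 [ 0.5794 -0.0324  0.1469]
0.15 25 [ 0.579  -0.0332  0.1576]
0.165 25 [ 0.5791 -0.0328  0.1726]
0.18 17 [ 0.5788 -0.0343  0.1877]
0.195 40 [ 0.5817 -0.032   0.203 ]
0.21 27 [ 0.5792 -0.0333  0.2175]
0.225 26 [ 0.5788 -0.0329  0.2325]
0.24 28 [ 0.5798 -0.033   0.2478]
head 3950 0.29998793291259285 ((0.5781223773956299, -0.029952844604849815), 0.01896497793495655)
```

```bash
python3 -m creep '[[-0.004,0.008,0.1,0],[0,0,0.1,0],[0,0,0.1,0],[0,0,0.05,0],[0,0,0,0],[0,0,0,0]]' >/dev/null; python3 go.py 0.5802 -0.0291 0.21;python3 -m creep '[[0,0,0.05,0],[0,0,0.05,0],[0,0,0,0],[0,0,0,0]]' >/dev/null; python3 go.py 0.5802 -0.0291 0.21
```

```text
t 12.1 pos [ 0.5805 -0.0282  0.2411] q [-0.05  0.16  0.24  1.65  0.   -0.05] F [-0.4 -0.1 -1.1] w 0.0253 grip 59.2
xang 179.97 tilt [-0.0006  0.    ] units [ 0.003 -0.009  0.311]
t 12.43 pos [ 0.5807 -0.0282  0.2311] q [-0.05  0.16  0.22  1.63  0.   -0.05] F [-0.5  0.1 -1.2] w 0.0254 grip 59.2
xang 179.98 tilt [-0.0005  0.    ] units [ 0.005 -0.009  0.211]
```

```bash
python3 -m creep '[[0.002,-0.004,0.08,0],[0,0,0.08,0],[0,0,0.08,0],[0,0,0.03,0],[0,0,0,0],[0,0,0,0]]' >/dev/null; python3 go.py 0.5802 -0.0291 0.19;python3 -m creep '[[0,0,0.04,0],[0,0,0.04,0],[0,0,0.02,0],[0,0,0,0],[0,0,0,0]]' >/dev/null; python3 go.py 0.5802 -0.0291 0.19
```

```text
t 12.93 pos [ 0.5804 -0.0286  0.2041] q [-0.05  0.15  0.16  1.58 -0.   -0.05] F [ 0.3  0.7 -1.1] w 0.0249 grip 59.2
xang 179.98 tilt [-0.0006 -0.    ] units [ 0.002 -0.005  0.141]
t 13.35 pos [ 0.5805 -0.0286  0.1942] q [-0.05  0.15  0.14  1.56 -0.   -0.05] F [-0.1  0.5 -1.8] w 0.0251 grip 59.3
xang 179.98 tilt [-0.0004  0.    ] units [ 0.003 -0.005  0.042]
```

```bash
for i in 1 ; do python3 -m creep '[[0,0,0.02,0],[0,0,0,0]]' >/dev/null; python3 go.py 0.5802 -0.0291 0.19|head -1; python3 -m creep '[[0,0,0.02,0],[0,0,0,0]]' >/dev/null; python3 go.py 0.5802 -0.0291 0.19|head -1; done
python3 - <<'E'
from h import *
cs,ps,ds=snap('scene','s5');cm,p,d=snap('wrist','w5')
b=ps[110:260,280:430,::-1];a=p[120:400,180:460,::-1]
cv2.imwrite('pics/c5.png',np.hstack([cv2.resize(a,(390,390)),cv2.resize(b,(390,390),interpolation=cv2.INTER_CUBIC)]))
W=cloud(cm,d);hsv=cv2.cvtColor(p,cv2.COLOR_RGB2HSV)
g=(np.hypot(W[...,0]-.58,W[...,1]+.03)<.03)&(d>0)&(hsv[...,0]>45)&(hsv[...,0]<85)&(hsv[...,1]>80)&(W[...,2]<.2);print(g.sum(),np.percentile(W[g][:,2],[5,25,50,75,95]).round(4))
E
```

```text
t 13.52 pos [ 0.5805 -0.0286  0.1923] q [-0.05  0.15  0.13  1.56  0.   -0.05] F [ 1.  -0.4 -1. ] w 0.0252 grip 59.4
t 13.68 pos [ 0.5805 -0.0286  0.1902] q [-0.05  0.15  0.13  1.55 -0.   -0.05] F [-0.1 -0.1  0.1] w 0.0253 grip 59.5
1287 [0.1161 0.1177 0.1231 0.1246 0.1255]
```

View pics/c5.png

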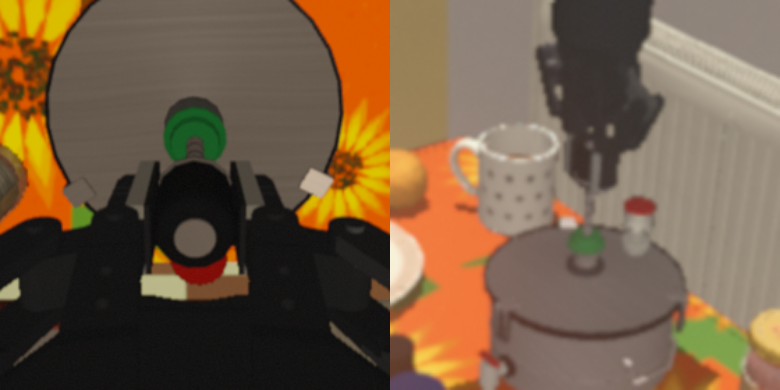

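The collar has landed on the mouth and is riding up the stem. I'll feel for the bottom in small steps.

```bash
f(){ grep -E 'tool_pos|ft_force' | tr '\n' ' '; echo; }
python3 -m creep '[[0,0,0.02,0],[0,0,0,0]]'|f; python3 -m creep '[[0,0,0.02,0],[0,0,0,0]]'|f; python3 -m creep '[[0,0,0.02,0],[0,0,0,0]]'|f
```

```text
tool_pos: [0.5805, -0.0286, 0.1881] ft_force: [-0.2, 0.8, -0.4] 
tool_pos: [0.5805, -0.0286, 0.1861] ft_force: [-0.3, -0.5, -0.8] 
tool_pos: [0.5805, -0.0286, 0.184] ft_force: [-0.6, 0.8, -1.2]
```

```bash
f(){ grep -E 'tool_pos|ft_force' | tr '\n' ' '; echo; }
python3 -m creep '[[0,0,0.02,0],[0,0,0,0]]'|f; python3 -m creep '[[0,0,0.02,0],[0,0,0,0]]'|f; python3 -m creep '[[0,0,0.02,0],[0,0,0,0]]'|f
```

```text
tool_pos: [0.5805, -0.0286, 0.182] ft_force: [0.4, 0.6, -0.7] 
tool_pos: [0.5805, -0.0286, 0.18] ft_force: [-0.4, -0.1, -1.2] 
tool_pos: [0.5805, -0.0286, 0.178] ft_force: [-0.9, -0.5, -0.8]
```

```bash
f(){ grep -E 'tool_pos|ft_force' | tr '\n' ' '; echo; }
python3 -m creep '[[0,0,0.02,0],[0,0,0,0]]'|f; python3 -m creep '[[0,0,0.02,0],[0,0,0,0]]'|f
```

```text
tool_pos: [0.5805, -0.0285, 0.176] ft_force: [0.5, 1.2, -1.0] 
tool_pos: [0.5805, -0.0286, 0.1741] ft_force: [-0.3, 0.8, -0.2]
```

```bash
f(){ grep -E 'tool_pos|ft_force' | tr '\n' ' '; echo; }
python3 -m creep '[[0,0,0.02,0],[0,0,0,0]]'|f; python3 -m creep '[[0,0,0.02,0],[0,0,0,0]]'|f
```

```text
tool_pos: [0.5805, -0.0286, 0.172] ft_force: [-0.2, 0.6, -1.7] 
tool_pos: [0.5806, -0.0286, 0.17] ft_force: [-0.2, -0.1, -1.0]
```

```bash
f(){ grep -E 'tool_pos|ft_force' | tr '\n' ' '; echo; }
python3 -m creep '[[0,0,0.02,0],[0,0,0,0]]'|f; python3 -m creep '[[0,0,0.02,0],[0,0,0,0]]'|f
```

```text
tool_pos: [0.5806, -0.0286, 0.168] ft_force: [-0.0, 0.1, -0.2] 
tool_pos: [0.5805, -0.0286, 0.166] ft_force: [0.2, -0.6, -0.0]
```

```bash
f(){ grep -E 'tool_pos|ft_force' | tr '\n' ' '; echo; }
python3 -m creep '[[0,0,0.015,0],[0,0,0,0]]'|f; python3 -m creep '[[0,0,0,0]]'|f
```

```text
tool_pos: [0.5805, -0.0286, 0.1646] ft_force: [-1.2, -0.7, -0.7] 
tool_pos: [0.5806, -0.0286, 0.1646] ft_force: [-1.3, -0.2, 0.3]
```

```bash
f(){ grep -E 'tool_pos|ft_force' | tr '\n' ' '; echo; }
python3 -m creep '[[0,0,0.015,0],[0,0,0,0]]'|f; python3 -m creep '[[0,0,0,0]]'|f
```

```text
tool_pos: [0.5806, -0.0286, 0.1632] ft_force: [-0.4, 1.0, -0.3] 
tool_pos: [0.5806, -0.0286, 0.1632] ft_force: [-0.8, -0.7, -0.7]
```

```bash
f(){ grep -E 'tool_pos|ft_force' | tr '\n' ' '; echo; }
python3 -m creep '[[0,0,0.015,0],[0,0,0,0]]'|f; python3 -m creep '[[0,0,0,0]]'|f
```

```text
tool_pos: [0.5806, -0.0286, 0.1617] ft_force: [-0.0, 0.4, -0.1] 
tool_pos: [0.5806, -0.0286, 0.1617] ft_force: [-0.6, 0.5, 0.1]
```

```bash
f(){ grep -E 'tool_pos|ft_force' | tr '\n' ' '; echo; }
python3 -m creep '[[0,0,0.015,0],[0,0,0,0]]'|f; python3 -m creep '[[0,0,0,0]]'|f
```

```text
tool_pos: [0.5806, -0.0286, 0.1603] ft_force: [0.4, -0.0, 1.1] 
tool_pos: [0.5806, -0.0286, 0.1603] ft_force: [-0.2, 0.0, 0.2]
```

```bash
python3 - <<'E'
from h import *
cm,p,d=snap('wrist','w6');W=cloud(cm,d);hsv=cv2.cvtColor(p,cv2.COLOR_RGB2HSV)
n=(np.hypot(W[...,0]-.58,W[...,1]+.03)<.03)&(d>0)
g=n&(hsv[...,0]>45)&(hsv[...,0]<85)&(hsv[...,1]>80)&(W[...,2]<.15);print('collar',g.sum(),np.percentile(W[g][:,2],[5,50,95]).round(4))
m=n&(np.hypot(W[...,0]-.58,W[...,1]+.03)<.013)&(W[...,2]>.165)&(W[...,2]<.2);print('head top',np.percentile(W[m][:,2],[50,80,95]).round(4))
E
```

```text
collar 1207 [0.1159 0.1193 0.1258]
head top [0.1754 0.1766 0.1794]
```

```bash
f(){ grep -E 'tool_pos|ft_force' | tr '\n' ' '; echo; }
python3 -m creep '[[0,0,0.01,0],[0,0,0,0]]'|f; python3 -m creep '[[0,0,0,0]]'|f
```

```text
tool_pos: [0.5807, -0.0286, 0.1596] ft_force: [-1.4, 1.1, 3.0] 
tool_pos: [0.5807, -0.0286, 0.1596] ft_force: [-0.5, 0.6, 2.7]
```

```bash
f(){ grep -E 'tool_pos|ft_force' | tr '\n' ' '; echo; }
python3 -m creep '[[0,0,0.01,0],[0,0,0,0]]'|f; python3 -m creep '[[0,0,0,0]]'|f
```

```text
tool_pos: [0.5807, -0.0286, 0.1587] ft_force: [-1.3, 0.6, 3.8] 
tool_pos: [0.5807, -0.0286, 0.1587] ft_force: [-0.7, -0.0, 4.1]
```

```bash
f(){ grep -E 'tool_pos|ft_force' | tr '\n' ' '; echo; }
python3 -m creep '[[0,0,0.01,0],[0,0,0,0]]'|f; python3 -m creep '[[0,0,0,0]]'|f
```

```text
tool_pos: [0.5808, -0.0286, 0.1578] ft_force: [-1.5, 0.5, 5.4] 
tool_pos: [0.5808, -0.0286, 0.1578] ft_force: [-1.3, -0.8, 5.7]
```

Bottom contact came at a TCP height of about 0.1607, with clear spring slope. Force so far is about 6 N above the riding baseline (≈2.5 mm), so I'll add a touch more.

```bash
f(){ grep -E 'tool_pos|ft_force|width' | tr '\n' ' '; echo; }
python3 -m creep '[[0,0,0.004,0],[0,0,0,0]]'|f; python3 -m creep '[[0,0,0,0]]'|f;python3 -m creep '[[0,0,0,0]]'|f
```

```text
tool_pos: [0.5808, -0.0286, 0.1576] ft_force: [-1.3, 0.0, 7.3] width: 0.0254 
tool_pos: [0.5808, -0.0286, 0.1577] ft_force: [-1.5, 0.0, 7.2] width: 0.0254 
tool_pos: [0.5808, -0.0286, 0.1576] ft_force: [-0.8, -0.2, 6.9] width: 0.0249
```

Force is about 7.6 N above baseline, or ≈3.1 mm. Releasing.

```bash
python3 -m creep '[[0,0,0,0],[0,0,0,0],[0,0,0,0],[0,0,0,0],[0,0,0,0]]' 0.3 20|tail -3; python3 - <<'E'
from h import *
cm,p,d=snap('wrist','w7');W=cloud(cm,d);hsv=cv2.cvtColor(p,cv2.COLOR_RGB2HSV)
n=(np.hypot(W[...,0]-.58,W[...,1]+.03)<.03)&(d>0)
g=n&(hsv[...,0]>45)&(hsv[...,0]<85)&(hsv[...,1]>80)&(W[...,2]<.15);print('collar',g.sum(),np.percentile(W[g][:,2],[5,50,95]).round(4))
m=(np.hypot(W[...,0]-.58,W[...,1]+.03)<.013)&(W[...,2]>.165)&(W[...,2]<.2);print('head top',np.percentile(W[m][:,2],[50,80,95]).round(4))
b=p[100:400,170:470,::-1];s,ps,ds=snap('scene','s7');a=ps[110:260,280:430,::-1]
cv2.imwrite('pics/c7.png',np.hstack([cv2.resize(b,(390,390)),cv2.resize(a,(390,390),interpolation=cv2.INTER_CUBIC)]))
E
```

```text
ft_force: [-0.3, -0.7, -1.2]
width: 0.0556
grip_force: 0.0
collar 1308 [0.1187 0.122  0.1284]
head top [0.1752 0.1763 0.1771]
```

View pics/c7.png

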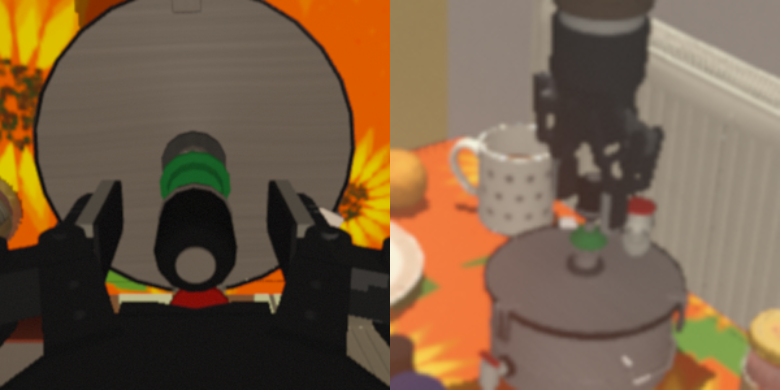

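The probe stands in the pocket, and the collar is just over the mouth. It rose with the stem by the spring's relaxation, so its mark on the stem still shows the pushed depth. Backing off straight up.

```bash
python3 -m creep '[[0,0,-0.1,0],[0,0,-0.2,0],[0,0,-0.25,0],[0,0,-0.25,0],[0,0,-0.25,0],[0,0,-0.15,0],[0,0,0,0],[0,0,0,0]]'|tail -3; python3 -m creep '[[0.2,0,0,0],[0.3,0,0,0],[0.2,0,0,0],[0,0,0,0],[0,0,0,0],[0,0,0,0],[0,0,0,0],[0,0,0,0]]'|head -2
python3 - <<'E'
from h import *
cm,p,d=snap('wrist','w8');W=cloud(cm,d);hsv=cv2.cvtColor(p,cv2.COLOR_RGB2HSV)
n=(np.hypot(W[...,0]-.58,W[...,1]+.03)<.03)&(d>0)
g=n&(hsv[...,0]>45)&(hsv[...,0]<85)&(hsv[...,1]>80)&(W[...,2]<.15);print('collar',g.sum(),np.percentile(W[g][:,2],[5,50,95]).round(4))
m=n&(W[...,2]>.165)&(W[...,2]<.2);print('head top',np.percentile(W[m][:,2],[50,80,95]).round(4),cv2.minEnclosingCircle(W[m][:,:2].astype(np.float32)))
cv2.imwrite('pics/w8.png',p[:,:,::-1])
E
```

```text
ft_force: [0.2, -0.1, -0.1]
width: 0.0555
grip_force: 0.0
t: 19.77
tool_pos: [0.5112, -0.0285, 0.2763]
collar 469 [0.1184 0.1226 0.1286]
head top [0.175  0.1761 0.177 ] ((0.5825086832046509, -0.028076695278286934), 0.013452024199068546)
```

View pics/w8.png

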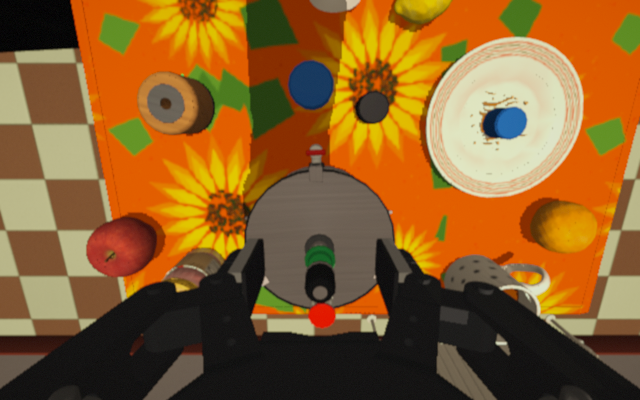

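The probe stands upright in the pocket at (320,275), the cap is on the plate at (505,122), the dock is empty, and nothing else has moved.

```bash
python3 -c "
from rig import job
print(job.hand_in())"
```

```text
the job is handed in; nothing more can be done
None
```

The job is handed in, at about 20 s of the 56 s allowed: the cap is on the plate and the probe stands in the pocket, pushed about 3 mm onto its spring tip; on release the spring lifted it slightly, so the collar sits about 2.5 mm above the mouth.

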